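# Clear the filler's tray and draw its plunger to half stroke

## Robot

A 6-joint arm with a two-finger parallel gripper is mounted at the origin on the work surface. World frame = base frame: x ahead of the robot, y to its left, z up, the work surface at z = 0. Lengths are in m, angles in rad, forces in N, time in s.
With the tool pointing down it reaches from about 0.325 to 0.925 m from the base axis. Payload 3.1 kg.
Tool frame: the origin (TCP) lies midway between the tips of the shut fingers; the grasp point (between the pads) lies 19 mm behind it; z points along the fingers, y is the line along which they close (so a half turn about z gives the same grasp; the last joint's range is limited). The gripper opens to 85 mm and grips with 20 to 120 N. Pads are 22 mm wide; open, the fingers measure 114 mm over their backs; the gripper's body (76 mm by 85 mm) begins 54 mm behind the grasp point. The pads swing forward as they close: fully open they stand 13 mm farther back than shut.
Start: joints at [1.1, 0.217, 1.613, -0, 1.311, -0.112], TCP at [0.219, 0.585, 0.231] pointing down, gripper open.
Joint ranges: [-2.75, 2.75], [-0.78, 2.1], [0.31, 2.55], [-1.13, 4.27], [0.13, 2.63], [-2.58, 2.58]. Speed limits (rad/s): [2.79, 2.79, 3.14, 3.14, 3.14, 3.14].

## Interface

Orientations are given as a 3x3 rotation matrix whose columns are the frame's x, y, z axes.
In Python, from station import * gives the robot as it stands. The module is installed in compiled form; this text tells all that it offers.
- The arm moves only by the tool carry_out, never from a script. Its argument "deltas" is a list of rows, each a list of 6 numbers: the shift along the tool's x, y, z in cm, then the turn, a rotation vector about the tool's x, y, z in degrees. A call has 1 to 12 rows; each row shifts and turns the commanded pose from where the row before left it, along the tool's axes as they then stand; what a row does not reach is not made up. A row lasts 1/12 s, in which the tool goes at most 41.7 mm and 7.16 degrees, less where a joint would pass 70% of its speed; a pose out of reach is approached as far as the arm can. A call is refused whole if a number of a shift passes 4.17 or a number of a turn 7.16, either way. A call with a gripper value outside its range is refused whole. "hand" is the opening, from 0 (shut) to 1 (fully open), set as the call begins (left out, the last holds). The fingers move at their own pace and stop on an object; "force" is the grip in N (left out, the last holds). Time passes only in rows, so rows that do not move let the fingers close. It gives the time, the measured TCP pose, the force, the opening and the grip force at its end, in the units of the state.
- get_obs(): the state, without advancing time (a new reading comes with each control period).
- camera(name): name is "side" or "top" or "wrist"; returns a dict with "img" (420x560x3 uint8, blue, green, red), "range_z" (420x560 float32, m along the optical axis (not along the pixel's ray), 0 where there is no reading), "camera_matrix" (3x3 intrinsics, pixels), "cam_to_world" (4x4, takes a point from camera to world coordinates); the wrist camera has in their place "tool_from_camera" (4x4, takes a point from camera to tool coordinates, whose origin is the TCP and whose axes are the flange's). Camera axes: x right, y up, looking along -z (the intrinsics and any distortion apply to the point x, -y, -z); pixel columns grow to the right and rows downward; lengths in m; the calibration is good to about 2 mm. A picture is of the moment at which its call begins: read the wrist's pose just before it.
- hand_in(): hands the job in; it is judged then, once.
The state is a dict: "time_s": time; "joint_positions": joint angles; "dq": joint speeds; "tau": joint torques, N m; "eef_pos": TCP position; "eef_rot": TCP orientation; "contact_force": force on the tool from outside, world axes, zero at the start; "torque": the same for the moment, N m; "gripper_width": finger opening in m; "grasp_force": force on a finger pad.
Only numpy, scipy, OpenCV 4.12 (cv2) and the standard library are available. Lean on these libraries where they do the work, as an engineer would, in place of code of your own. Each camera call takes 0.05 s, during which the arm holds its last target. There are 200 camera calls.

## Task

Take the two finished jars out of the piston filler's catch tray and stand them upright in the tote, without dropping them. Then grip the cross bar of the filler's plunger and draw the plunger straight out along its leaning bore, in line with it and never forced or cocked sideways, to half its 80 mm stroke, so that the ring engraved on the shaft comes level with the mouth; finish while still holding it there, never pulling it much beyond the ring. Leave everything else on the bench where it is.

Things in the scene. Friction and masses are not known exactly. Their poses are not given: they have to be found in the camera images.
- filler: Bench-top piston filler, fixed: white base 170 x 130 x 20 high, steel block leaning 0.35 rad (20 deg) to the filler's -x side (roughly the robot), motor housing 75 high from x = 20 to 90, y = -60 to 60 mm. Origin on the bench under the base, z up; catch tray on its -y side. A stub spout reaches to y = -63 at x = 0, 58 high
- tray (a point): Centre of the floor of the filler's shallow steel catch tray (z up, axes as the filler's). Inside 206 (x) x 126 (y), floor 4 above the bench, rim 12 above the bench
- bore_mouth (a point): Centre of the bore's open mouth in the top face of the leaning block (66 x 66). z points out along the bore axis (0.35 rad from vertical), y is the filler's y, x lies in the plane of the lean. The bore is round, blind, 21.5 across and 80 deep
- plunger: Loose metal plunger, 0.26 to 0.42 kg, fully down in the bore (foot at z = -80 of bore_mouth); no spring, sinks back when let go. Origin at its foot, z up the shaft, x along the cross bar. Shaft 20 across, 116 long, dark ring 40 above the foot; cross bar on top 64 long (x) x 24 thick (y) x 24 high, centre 46 out of the mouth at the start, lying in the plane of the lean
- plunger_bar (a point): Centre of the plunger's cross bar, 126 above its foot; axes as the plunger's
- tote: Open grey plastic tote fixed on the bench, outside 240 (x) x 170 (y) x 60 high, walls and floor 5 thick, empty. Origin at the centre of its underside
- jar_a: Finished black lidded jar with a white label, 50 across, 46 high, 0.08 to 0.16 kg, standing upright in the catch tray, nearer the robot side (-x) of the tray. Origin at the centre of its underside, z up its axis
- jar_b: Finished black lidded jar with a white label, 50 across, 46 high, 0.08 to 0.16 kg, standing upright in the catch tray, on the far side (+x) of the tray. Origin at the centre of its underside, z up its axis
- amber_bottle: Bystander: amber glass bottle with white cap, 56 across, 120 high. Origin at its underside
- mortar: Bystander: open white ceramic bowl, 100 across, 55 high. Origin at its underside
- carton: Bystander: cardboard carton, 60 x 100 x 70 high. Origin at its underside
- stock_jar: Bystander: large black jar, 90 across, 100 high. Origin at its underside
- sample_jar: Bystander: black jar of the same make and size as the finished ones, but standing on the bench, not in the catch tray. Origin at its underside
- brush: Bystander: 120 long brush lying on the bench in front of the filler
- weight: Bystander: brass calibration weight, 34 across, 46 high. Origin at its underside
Things that resemble listed ones, but are neither listed nor needed, are in the scene too. Leave any pink or purple look-alike of the jar_a alone.

How it is judged:
By the outcome, as a careful person would: the job done as asked, in the order asked, and still so for the second after the job is handed in, while the arm keeps its last pose, push and grip.
It also fails if it takes over 72 s, if anything falls off the work surface, if the arm or the gripper's body presses on something with over 40 N, if the wrist force passes 120 N, or if a joint passes its speed limit or range.

## Working session

There is one attempt and no reset: what is moved stays moved. The work goes in short steps, Python scripts to look and compute and a tool call to move; the robot and the scene stay as the last step left them, time stands still between calls to the robot, and variables do not carry over. Pictures are saved under pics/ and viewed, at most 10 in all, crops included, and the job is handed in when it is done.

Besides the shell and the picture viewer there is one more tool, called after "Call:" by a JSON object that holds its "name" and its "arguments". carry_out: Moves the arm, as the interface text tells. Its arguments: {"type":"object","properties":{"deltas":{"type":"array","items":{"type":"array","items":{"type":"number"}}},"hand":{"type":"number"},"force":{"type":"number"}},"required":["deltas"]}

```bash
mkdir -p pics
python3 - <<'E'
from station import *
import cv2,numpy as np,pickle
o=get_obs();print(o['eef_pos'],np.round(o['eef_rot'],3).tolist())
d={n:camera(n) for n in("top","side")}
pickle.dump(d,open('c0.pkl','wb'))
for n in d:
    cv2.imwrite(f'pics/{n}0.png',d[n]['img']);print(n,d[n]['camera_matrix'].tolist(),np.round(d[n]['cam_to_world'],3).tolist())
E
```

```text
[0.2190856  0.58446913 0.22995649] [[-0.936, 0.351, -0.001], [0.351, 0.936, -0.002], [0.0, -0.002, -1.0]]
top [[483.0161119612049, 0.0, 271.0195545383818], [0.0, 483.0161119612049, 206.06441203592104], [0.0, 0.0, 1.0]] [[0.026, 0.984, -0.178, 0.36], [-1.0, 0.029, 0.013, -0.062], [0.018, 0.178, 0.984, 1.232], [0.0, 0.0, 0.0, 1.0]]
side [[518.0399929665092, 0.0, 279.5253412909188], [0.0, 518.0399929665092, 216.0957265178434], [0.0, 0.0, 1.0]] [[0.837, 0.313, -0.45, 0.002], [-0.548, 0.451, -0.705, -0.926], [-0.017, 0.836, 0.548, 0.79], [0.0, 0.0, 0.0, 1.0]]
```

View pics/top0.png

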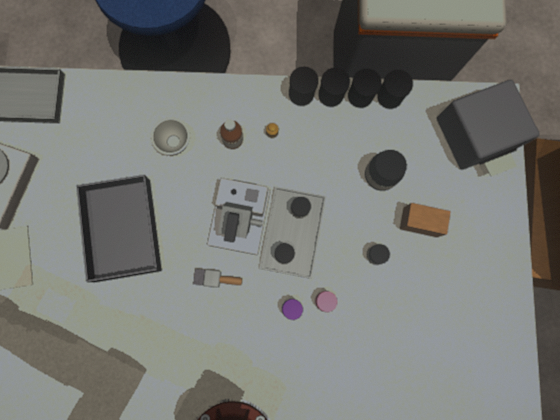

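View pics/side0.png

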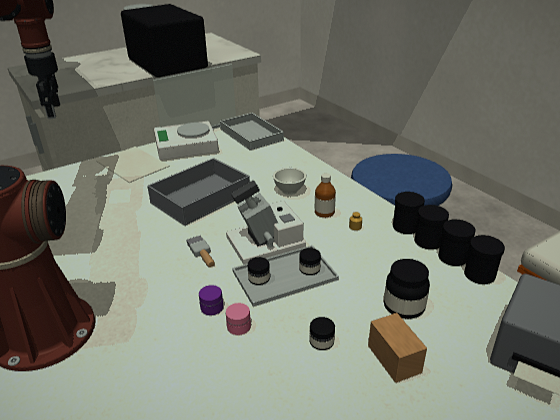

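Candidates in the top view: (284,253) black jar in the tray on the robot side, which is jar_a. (301,207) black jar in the tray on the far side, which is jar_b. Not these: (378,254) sample jar on the bench, (292,309) purple and (327,301) pink look-alikes, (386,169) stock jar, and four black jars at (303–397,87). The plunger bar is near (232,226), the tote at (120,228).

```bash
cat > h.py <<'E'
import numpy as np,cv2,pickle
def cloud(c,T=None):
    K=c['camera_matrix'];T=c['cam_to_world'] if T is None else T
    r=c['range_z'];v,u=np.mgrid[:r.shape[0],:r.shape[1]]
    P=np.stack([(u-K[0,2])/K[0,0]*r,-(v-K[1,2])/K[1,1]*r,-r],-1)
    P=P@T[:3,:3].T+T[:3,3]; P[r==0]=np.nan
    return P
def ray(c,u,v,z,T=None):
    K=c['camera_matrix'];T=c['cam_to_world'] if T is None else T
    d=T[:3,:3]@np.array([(u-K[0,2])/K[0,0],-(v-K[1,2])/K[1,1],-1])
    return T[:3,3]+d*(z-T[2,3])/d[2]
def rect(P):
    return cv2.minAreaRect((P[:,:2]*1000).astype(np.float32))
E
python3 - <<'E'
from h import *
d=pickle.load(open('c0.pkl','rb'))
c=d['top'];P=cloud(c);Z=P[...,2]
for n,(u,v) in dict(a=(284,253),b=(301,207),sample=(378,254),purple=(292,309)).items():
    m=np.zeros(Z.shape,bool);m[v-16:v+16,u-16:u+16]=1
    q=P[m&(Z>.042)&(Z<.062)]
    print(n,len(q),np.median(q[:,2]),cv2.minEnclosingCircle((q[:,:2]*1000).astype(np.float32)),q[:,:2].mean(0))
def reg(u0,u1,v0,v1,z0,z1):
    m=np.zeros(Z.shape,bool);m[v0:v1,u0:u1]=1
    return P[m&(Z>z0)&(Z<z1)]
print('bench',np.nanmedian(Z[300:350,400:480]))
q=reg(70,170,165,290,.052,.07);print('tote rim',rect(q),len(q))
q=reg(200,275,170,260,.012,.028);print('base',rect(q),len(q))
q=reg(200,275,170,260,.066,.084);print('housing',rect(q),len(q))
q=reg(258,330,180,285,.007,.02);print('tray',rect(q),len(q))
q=reg(210,265,190,260,.10,.25);print('bar+',rect(q),len(q),q[:,2].max())
cv2.imwrite('pics/crop.png',np.hstack([cv2.resize(c['img'][170:290,190:340],(600,480),interpolation=2)]))
E
```

```text
a 321 0.04896639578442752 ((458.0229187011719, -114.2392578125), 24.582687377929688) [ 0.45773377 -0.11408454]
b 309 0.04903542403281036 ((576.19775390625, -152.89755249023438), 24.881397247314453) [ 0.57573625 -0.15273223]
sample 287 0.04506696830789525 ((463.097900390625, -348.5569763183594), 24.87158966064453) [ 0.46318442 -0.34875808]
purple 309 0.045230612307929574 ((324.2082824707031, -135.9456329345703), 24.54262924194336) [ 0.3239326  -0.13609797]
bench -0.0010566738759325567
tote rim ((509.64471435546875, 298.7166748046875), (241.4456024169922, 172.6443328857422), 11.090218544006348) 848
base ((543.1556396484375, -3.53118896484375), (144.121337890625, 175.77886962890625), 80.59496307373047) 1186
housing ((570.5419921875, -0.48404693603515625), (120.17124938964844, 120.91539764404297), 79.8738021850586) 1246
tray ((516.0746459960938, -136.74124145507812), (189.3405303955078, 214.56082153320312), 81.06398010253906) 745
bar+ ((516.5371704101562, 7.945888519287109), (66.36524963378906, 93.1658935546875), 80.19224548339844) 948 0.18915724403580447
```

View pics/crop.png

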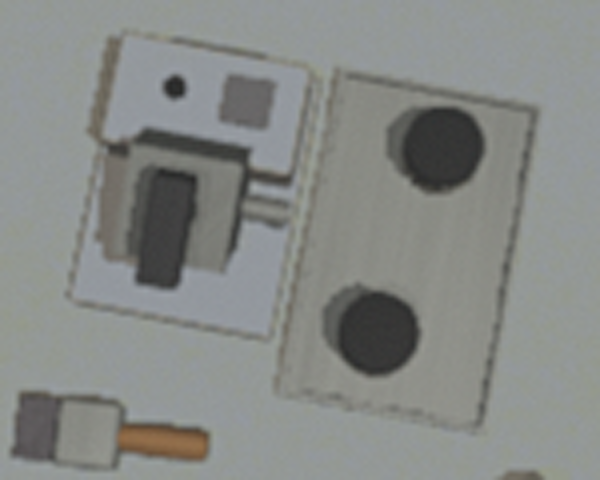

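The crop confirms two black jars in the tray: jar_a at (377,333) and jar_b at (443,148). The plunger bar is at (167,228), lying in the lean plane. The filler yaw is about -10° and the tote yaw about +11°. I'll turn the tool to the filler's y axis and go above jar_a.

Call:
{"name": "carry_out", "arguments": {"deltas": [[0,0,0,0,0,-5.35],[0,0,0,0,0,-5.35],[-0.8,-1.5,0,0,0,0],[-1.6,-2.9,0,0,0,0],[-1.6,-2.9,0,0,0,0],[-1.6,-2.9,0,0,0,0],[-1.6,-2.9,0,0,0,0],[-1.6,-2.9,0,0,0,0],[-1.6,-2.9,0,0,0,0],[-1.6,-2.9,0,0,0,0],[-1.6,-2.9,0,0,0,0],[-1.6,-2.9,0,0,0,0]], "hand": 1}}

```text
time_s: 1.1
eef_pos: [0.3218, 0.2856, 0.2308]
eef_rot: [[-0.985, 0.171, -0.0], [0.171, 0.985, -0.0], [0.0, -0.0, -1.0]]
contact_force: [0.7, -0.5, 0.2]
gripper_width: 0.0852
grasp_force: 0.0
```

Call:
{"name": "carry_out", "arguments": {"deltas": [[-1.6,-2.9,0,0,0,0],[-1.6,-2.9,0,0,0,0],[-1.6,-2.9,0,0,0,0],[-1.6,-2.9,0,0,0,0],[-1.6,-2.9,0,0,0,0],[-1.6,-2.9,0,0,0,0],[-1.6,-2.9,0,0,0,0],[-1.6,-2.9,0,0,0,0],[-1.6,-2.9,0,0,0,0],[-1.6,-2.9,0,0,0,0],[-1.6,-2.9,0,0,0,0],[-0.8,-1.5,0,0,0,0]], "hand": 0.88}}

```text
time_s: 2.1
eef_pos: [0.4466, -0.0765, 0.2311]
eef_rot: [[-0.985, 0.174, 0.0], [0.174, 0.985, -0.001], [-0.0, -0.001, -1.0]]
contact_force: [-0.5, 0.2, -0.1]
gripper_width: 0.0753
grasp_force: 0.0
```

```bash
cat >> h.py <<'E'
def delta(o,p):
    return np.round(o['eef_rot'].T@(np.array(p)-o['eef_pos'])*100,2)
def wristT(o,c):
    T=np.eye(4);T[:3,:3]=o['eef_rot'];T[:3,3]=o['eef_pos'];return T@c['tool_from_camera']
E
python3 - <<'E'
from station import *
from h import *
o=get_obs();print(o['time_s'],o['eef_pos'],np.round(o['eef_rot'],3).tolist(),o['gripper_width'],delta(o,(.458,-.1142,.230)))
c=camera('wrist');T=wristT(o,c);P=cloud(c,T);Z=P[...,2]
np.save('w.npy',P);cv2.imwrite('pics/w1.png',c['img'])
print(c['camera_matrix'].tolist(),np.round(T,3).tolist())
# bar cloud from top + side, filler frame directions
d=pickle.load(open('c0.pkl','rb'))
for n,(u0,u1,v0,v1) in dict(top=(215,265,195,255),side=(225,275,170,215)).items():
    Q=cloud(d[n]);m=np.zeros(Q.shape[:2],bool);m[v0:v1,u0:u1]=1
    g=d[n]['img'].mean(2)
    m&=(Q[...,2]>.13)
    q=Q[m];print(n,len(q),np.percentile(q,[1,50,99],axis=0).round(4).tolist())
E
```

```text
2.1 [ 0.44658366 -0.07646615  0.23107817] [[-0.985, 0.174, 0.0], [0.174, 0.985, -0.001], [-0.0, -0.001, -1.0]] 0.07532960236652603 [-1.78 -3.52  0.11]
[[315.69619417451764, 0.0, 278.99546080274655], [0.0, 315.69619417451764, 209.03574298131556], [0.0, 0.0, 1.0]] [[0.174, -0.933, -0.316, 0.365], [0.985, 0.164, 0.056, -0.062], [-0.0, -0.321, 0.947, 0.373], [0.0, 0.0, 0.0, 1.0]]
top 392 [[0.4707, -0.0238, 0.1304], [0.5063, 0.0088, 0.1716], [0.554, 0.0264, 0.1861]]
side 473 [[0.4721, -0.0211, 0.1302], [0.5071, 0.0024, 0.1649], [0.5529, 0.03, 0.1856]]
```

View pics/w1.png

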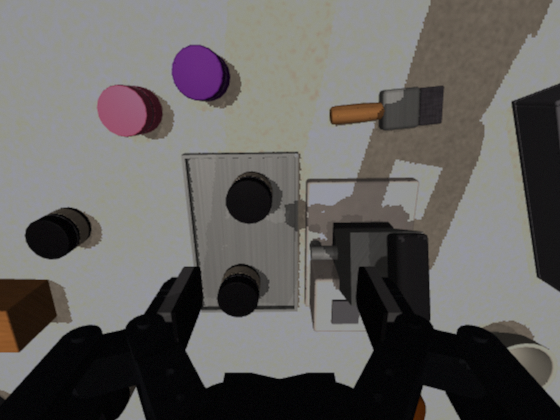

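The wrist view shows jar_a at (249,197), jar_b at (240,290), the tray rim at columns 185–300, and the bar at (408,280). Next I'll refine the positions from this cloud.

Run:
```python
from station import *
from h import *
P=np.load('w.npy');Z=P[...,2];o=get_obs()
def reg(u0,u1,v0,v1,z0,z1):
    m=np.zeros(Z.shape,bool);m[v0:v1,u0:u1]=1
    return P[m&(Z>z0)&(Z<z1)]
print('bench',np.nanmedian(Z[20:100,240:320]))
for n,r in dict(a=(218,280,165,230),b=(205,268,258,320)).items():
    q=reg(*r,.042,.06);print(n,len(q),np.median(q[:,2]),cv2.minEnclosingCircle((q[:,:2]*1000).astype(np.float32)))
q=reg(180,303,148,315,.008,.018);print('tray',len(q),rect(q))
q=reg(305,420,175,255,.015,.025);print('base',len(q),rect(q))
q=reg(370,445,225,340,.13,.25)
ang=np.deg2rad(-9.9);fx=np.array([np.cos(ang),np.sin(ang),0]);fy=np.array([-np.sin(ang),np.cos(ang),0])
s,c=np.sin(.35),np.cos(.35);ax=-s*fx+[0,0,c];bx=c*fx+np.array([0,0,s])
L=np.c_[q@bx,q@fy,q@ax]*1000
h=np.histogram(L[:,2],20);print(h[0],h[1].round(0))
top=L[L[:,2]>np.percentile(L[:,2],97)-8]
print(np.median(top[:,2]),top.min(0),top.max(0),np.percentile(top,[2,98],axis=0),rect(top/1000))
d=pickle.load(open('c0.pkl','rb'))
for n,(u0,u1,v0,v1) in dict(top=(215,265,195,255),side=(225,275,170,215)).items():
    Q=cloud(d[n])[v0:v1,u0:u1].reshape(-1,3);Q=Q[Q[:,2]>.12];L=np.c_[Q@bx,Q@fy,Q@ax]*1000
    t=L[L[:,2]>np.percentile(L[:,2],97)-8];A=np.linalg.svd(t-t.mean(0))[2][2]
    print(n,len(t),np.median(t[:,2]),np.percentile(t,[2,98],axis=0).round(1).tolist(),rect(t/1000),A)
```

```text
bench -0.0001821388351108122
a 1624 0.04966019394063409 ((459.70465087890625, -112.89751434326172), 24.994985580444336)
b 1244 0.04951087682733629 ((577.9419555664062, -150.79762268066406), 25.26963233947754)
tray 1873 ((518.2615966796875, -134.3350830078125), (134.21836853027344, 214.78433227539062), 80.82948303222656)
base 5432 ((512.4041748046875, 10.218673706054688), (129.5399627685547, 93.04951477050781), 80.757080078125)
[  30   44   26    9  140  150  668 1878    0    0    0    0    0    0
    0    0    0    0    1   72] [-53. -47. -40. -33. -26. -19. -12.  -6.   1.   8.  15.  22.  29.  35.
  42.  49.  56.  63.  70.  76.  83.]
-4.924706638108599 [488.73917438  42.26701518 -11.11279178] [551.01729416 110.31507043  83.26314397] [[489.51514014  48.61471026  -8.95103865]
 [545.87544281 108.94269095  79.72902458]] ((507.37567138671875, 90.28935241699219), (83.5167007446289, 50.14321517944336), 51.338802337646484)
top 304 -5.102923364457546 [[489.5, 85.0, -9.3], [550.8, 107.7, -0.8]] ((520.1270751953125, 96.53207397460938), (63.90721893310547, 24.062358856201172), 0.2913373112678528) [ 0.02356521  0.01435396 -0.99961925]
side 199 -3.9922831103137844 [[490.1, 83.0, -9.3], [550.4, 109.0, -0.9]] ((520.1743774414062, 96.09050750732422), (63.0773811340332, 29.610599517822266), 0.46987470984458923) [ 0.01493045  0.08906696 -0.99591373]
```

Call:
{"name": "carry_out", "arguments": {"deltas": [[-0.9,-1.7,0,0,0,0],[-0.9,-1.7,0,0,0,0],[0,0,2,0,0,0],[0,0,3,0,0,0],[0,0,3,0,0,0],[0,0,3,0,0,0],[0,0,2,0,0,0],[0,0,1,0,0,0],[0,0,0,0,0,0],[0,0,0,0,0,0]], "hand": 0.78, "force": 30}}

```text
time_s: 2.98
eef_pos: [0.4579, -0.1095, 0.0914]
eef_rot: [[-0.985, 0.171, -0.001], [0.171, 0.985, 0.0], [0.001, 0.0, -1.0]]
contact_force: [0.3, 0.6, 0.0]
gripper_width: 0.0662
grasp_force: 0.0
```

Run:
```python
from station import *
from h import *
o=get_obs();print(o['eef_pos'],o['eef_rot'].round(3).tolist(),delta(o,(.459,-.1135,.017)),o['gripper_width'])
```

```text
[ 0.45791412 -0.10954798  0.09136253] [[-0.985, 0.171, -0.001], [0.171, 0.985, 0.0], [0.001, 0.0, -1.0]] [-0.18 -0.37  7.44] 0.06621214030085257
```

Call:
{"name": "carry_out", "arguments": {"deltas": [[-0.2,-0.4,0,0,0,0],[0,0,1.5,0,0,0],[0,0,1.5,0,0,0],[0,0,1.5,0,0,0],[0,0,1.2,0,0,0],[0,0,1.0,0,0,0],[0,0,0.7,0,0,0],[0,0,0,0,0,0],[0,0,0,0,0,0]]}}

```text
time_s: 3.73
eef_pos: [0.4598, -0.1144, 0.0178]
eef_rot: [[-0.985, 0.171, 0.001], [0.171, 0.985, -0.0], [-0.001, -0.0, -1.0]]
contact_force: [-0.4, -0.4, 0.1]
gripper_width: 0.0665
grasp_force: 0.0
```

Call:
{"name": "carry_out", "arguments": {"deltas": [[0,0,0,0,0,0],[0,0,0,0,0,0],[0,0,0,0,0,0],[0,0,0,0,0,0],[0,0,0,0,0,0],[0,0,0,0,0,0],[0,0,0,0,0,0]], "hand": 0.4, "force": 30}}

```text
time_s: 4.32
eef_pos: [0.4605, -0.1146, 0.0184]
eef_rot: [[-0.985, 0.171, 0.002], [0.171, 0.985, -0.001], [-0.002, -0.001, -1.0]]
contact_force: [-0.9, 0.9, 5.6]
gripper_width: 0.0491
grasp_force: 31.5
```

Call:
{"name": "carry_out", "arguments": {"deltas": [[0,0,-0.5,0,0,0],[0,0,-1.0,0,0,0],[0,0,-2,0,0,0],[0,0,-2.6,0,0,0],[0,0,-2.6,0,0,0],[0,0,-2.6,0,0,0],[0,0,-2.6,0,0,0],[0,0,-2.6,0,0,0],[0,0,-2.6,0,0,0],[0,0,-1.6,0,0,0],[0,0,-1.0,0,0,0],[0,0,0,0,0,0]]}}

```text
time_s: 5.32
eef_pos: [0.4605, -0.1146, 0.2372]
eef_rot: [[-0.985, 0.171, 0.005], [0.171, 0.985, -0.002], [-0.005, -0.001, -1.0]]
contact_force: [0.8, -0.3, -1.1]
gripper_width: 0.0491
grasp_force: 31.3
```

Call:
{"name": "carry_out", "arguments": {"deltas": [[0.1,0.7,0,0,0,0],[0.3,1.5,0,0,0,0],[0.4,2.2,0,0,0,0],[0.5,2.7,0,0,0,0],[0.5,2.7,0,0,0,0],[0.5,2.7,0,0,0,0],[0.5,2.7,0,0,0,0],[0.5,2.7,0,0,0,0],[0.5,2.7,0,0,0,0],[0.5,2.7,0,0,0,0],[0.5,2.7,0,0,0,0],[0.5,2.7,0,0,0,0]]}}

```text
time_s: 6.32
eef_pos: [0.454, 0.1791, 0.2316]
eef_rot: [[-0.985, 0.171, -0.005], [0.171, 0.985, -0.001], [0.005, -0.002, -1.0]]
contact_force: [0.8, -0.1, -0.9]
gripper_width: 0.049
grasp_force: 31.4
```

Call:
{"name": "carry_out", "arguments": {"deltas": [[0.5,2.7,0,0,0,0],[0.5,2.7,0,0,0,0],[0.5,2.5,0,0,0,0],[0.4,2.0,0,0,0,0],[0.3,1.4,0,0,0,0],[0.2,0.8,0,0,0,0],[0,0,0,0,0,0],[0,0,0,0,0,0]]}}

```text
time_s: 6.98
eef_pos: [0.4527, 0.3005, 0.2333]
eef_rot: [[-0.985, 0.171, -0.002], [0.171, 0.985, -0.002], [0.001, -0.002, -1.0]]
contact_force: [0.2, 0.1, -0.6]
gripper_width: 0.0489
grasp_force: 31.4
```

Run:
```python
from station import *
from h import *
o=get_obs();print(o['eef_pos'],delta(o,(.456,.288,.0205)),o['gripper_width'],o['contact_force'])
```

```text
[0.45266729 0.30047344 0.23328885] [-0.57 -1.13 21.28] 0.048893469012499566 [ 0.1533509   0.10107838 -0.63991183]
```

Call:
{"name": "carry_out", "arguments": {"deltas": [[-0.3,-0.6,0,0,0,0],[-0.3,-0.5,1,0,0,0],[0,0,2,0,0,0],[0,0,2.6,0,0,0],[0,0,2.6,0,0,0],[0,0,2.6,0,0,0],[0,0,2.6,0,0,0],[0,0,2.6,0,0,0],[0,0,2.0,0,0,0],[0,0,1.5,0,0,0],[0,0,0.8,0,0,0],[0,0,0,0,0,0]]}}

```text
time_s: 7.98
eef_pos: [0.4556, 0.2869, 0.0288]
eef_rot: [[-0.985, 0.173, -0.005], [0.173, 0.985, -0.002], [0.004, -0.003, -1.0]]
contact_force: [0.6, -0.4, -0.7]
gripper_width: 0.0493
grasp_force: 31.4
```

Call:
{"name": "carry_out", "arguments": {"deltas": [[0,0,0.2,0,0,0],[0,0,0.2,0,0,0],[0,0,0.1,0,0,0],[0,0,0,0,0,0],[0,0,0,0,0,0]]}}

```text
time_s: 8.4
eef_pos: [0.4579, 0.2894, 0.0271]
eef_rot: [[-0.985, 0.171, 0.001], [0.171, 0.985, 0.001], [-0.001, 0.001, -1.0]]
contact_force: [-0.7, -0.1, -1.0]
gripper_width: 0.049
grasp_force: 31.4
```

Call:
{"name": "carry_out", "arguments": {"deltas": [[0,0,0.2,0,0,0],[0,0,0.2,0,0,0],[0,0,0.1,0,0,0],[0,0,0,0,0,0],[0,0,0,0,0,0]]}}

```text
time_s: 8.82
eef_pos: [0.4571, 0.2891, 0.0211]
eef_rot: [[-0.985, 0.171, -0.0], [0.171, 0.985, -0.0], [0.0, -0.0, -1.0]]
contact_force: [0.2, 1.1, -1.3]
gripper_width: 0.0491
grasp_force: 31.4
```

Call:
{"name": "carry_out", "arguments": {"deltas": [[0,0,0.1,0,0,0],[0,0,0,0,0,0],[0,0,0,0,0,0]]}}

```text
time_s: 9.07
eef_pos: [0.4572, 0.2891, 0.0203]
eef_rot: [[-0.985, 0.171, -0.0], [0.171, 0.985, -0.0], [0.0, -0.0, -1.0]]
contact_force: [-0.0, 0.0, -1.2]
gripper_width: 0.0496
grasp_force: 31.4
```

Call:
{"name": "carry_out", "arguments": {"deltas": [[0,0,0.1,0,0,0],[0,0,0,0,0,0],[0,0,0,0,0,0]]}}

```text
time_s: 9.32
eef_pos: [0.4574, 0.2893, 0.0195]
eef_rot: [[-0.985, 0.171, 0.0], [0.171, 0.985, 0.0], [-0.0, 0.0, -1.0]]
contact_force: [-0.0, -0.0, -0.2]
gripper_width: 0.0492
grasp_force: 31.4
```

Call:
{"name": "carry_out", "arguments": {"deltas": [[0,0,0.05,0,0,0],[0,0,0,0,0,0],[0,0,0,0,0,0]]}}

```text
time_s: 9.57
eef_pos: [0.4574, 0.2893, 0.0195]
eef_rot: [[-0.985, 0.171, 0.0], [0.171, 0.985, 0.0], [-0.0, 0.0, -1.0]]
contact_force: [-2.0, -0.5, 5.6]
gripper_width: 0.0493
grasp_force: 31.8
```

Call:
{"name": "carry_out", "arguments": {"deltas": [[0,0,0,0,0,0],[0,0,0,0,0,0],[0,0,0,0,0,0],[0,0,0,0,0,0],[0,0,-1,0,0,0],[0,0,-2,0,0,0],[0,0,-3,0,0,0],[0,0,-3.5,0,0,0],[0,0,-3.5,0,0,0],[0,0,-3.5,0,0,0],[0,0,-3,0,0,0],[0,0,-2,0,0,0]], "hand": 0.78}}

```text
time_s: 10.57
eef_pos: [0.4587, 0.2899, 0.2389]
eef_rot: [[-0.985, 0.171, 0.006], [0.171, 0.985, 0.003], [-0.005, 0.004, -1.0]]
contact_force: [1.3, 1.0, 0.8]
gripper_width: 0.0665
grasp_force: 0.0
```

Call:
{"name": "carry_out", "arguments": {"deltas": [[-0.7,-1.5,0,0,0,0],[-1.3,-2.8,0,0,0,0],[-1.4,-3.0,0,0,0,0],[-1.4,-3.0,0,0,0,0],[-1.4,-3.0,0,0,0,0],[-1.4,-3.0,0,0,0,0],[-1.4,-3.0,0,0,0,0],[-1.4,-3.0,0,0,0,0],[-1.4,-3.0,0,0,0,0],[-1.4,-3.0,0,0,0,0],[-1.4,-3.0,0,0,0,0],[-1.4,-3.0,0,0,0,0]]}}

```text
time_s: 11.57
eef_pos: [0.5563, -0.0778, 0.2346]
eef_rot: [[-0.985, 0.171, 0.001], [0.171, 0.985, -0.0], [-0.001, 0.0, -1.0]]
contact_force: [-0.3, 0.6, 0.1]
gripper_width: 0.0668
grasp_force: 0.0
```

Call:
{"name": "carry_out", "arguments": {"deltas": [[-1.4,-2.7,0,0,0,0],[-1.0,-2.0,0,0,0,0],[-0.6,-1.2,0,0,0,0],[0,0,0,0,0,0],[0,0,0,0,0,0],[0,0,0,0,0,0]]}}

```text
time_s: 12.07
eef_pos: [0.5752, -0.1381, 0.2337]
eef_rot: [[-0.985, 0.17, -0.001], [0.17, 0.985, 0.001], [0.001, 0.001, -1.0]]
contact_force: [-0.6, -0.0, -0.7]
gripper_width: 0.0664
grasp_force: 0.0
```

Run:
```python
from station import *
from h import *
o=get_obs();c=camera('wrist');P=cloud(c,wristT(o,c));Z=P[...,2]
print(o['eef_pos'],delta(o,(.577,-.152,.017)),o['gripper_width'])
cv2.imwrite('pics/w2.png',c['img'])
m=(Z>.042)&(Z<.055)&(abs(P[...,0]-.577)<.04)&(abs(P[...,1]+.152)<.04)
q=P[m];print(len(q),cv2.minEnclosingCircle((q[:,:2]*1000).astype(np.float32)))
c=camera('top');P=cloud(c);Z=P[...,2]
m=(Z>.042)&(Z<.056)&(abs(P[...,0]-.457)<.04)&(abs(P[...,1]-.289)<.04)
q=P[m];print('placed a',len(q),np.median(q[:,2]),cv2.minEnclosingCircle((q[:,:2]*1000).astype(np.float32)))
```

```text
[ 0.57521423 -0.13810737  0.23374762] [-0.43 -1.36 21.67] 0.06641890630032576
1651 ((577.8419189453125, -151.15028381347656), 24.939605712890625)
placed a 338 0.05045239369308818 ((455.8689880371094, 287.1772766113281), 25.14665412902832)
```

jar_a stands upright in the tote, with its top at z = 0.050. Next is jar_b.

Call:
{"name": "carry_out", "arguments": {"deltas": [[-0.2,-0.7,0,0,0,0],[-0.2,-0.6,1,0,0,0],[0,0,2,0,0,0],[0,0,2.6,0,0,0],[0,0,2.6,0,0,0],[0,0,2.6,0,0,0],[0,0,2.6,0,0,0],[0,0,2.2,0,0,0],[0,0,1.4,0,0,0],[0,0,0,0,0,0],[0,0,0,0,0,0],[0,0,0,0,0,0]]}}

```text
time_s: 13.17
eef_pos: [0.5786, -0.1535, 0.0652]
eef_rot: [[-0.985, 0.171, 0.002], [0.171, 0.985, -0.001], [-0.003, -0.001, -1.0]]
contact_force: [0.2, 1.3, 0.4]
gripper_width: 0.0667
grasp_force: 0.0
```

Run:
```python
from station import *
from h import *
o=get_obs();print(o['eef_pos'],delta(o,(.577,-.152,.017)),o['gripper_width'])
```

```text
[ 0.57860457 -0.15350784  0.06517666] [0.2  0.12 4.82] 0.06673681622512273
```

Call:
{"name": "carry_out", "arguments": {"deltas": [[0.1,0.1,0,0,0,0],[0,0,1.2,0,0,0],[0,0,1.2,0,0,0],[0,0,1.0,0,0,0],[0,0,0.8,0,0,0],[0,0,0.6,0,0,0],[0,0,0,0,0,0],[0,0,0,0,0,0],[0,0,0,0,0,0]]}}

```text
time_s: 13.92
eef_pos: [0.5768, -0.1519, 0.0159]
eef_rot: [[-0.985, 0.171, 0.0], [0.171, 0.985, -0.0], [-0.0, -0.0, -1.0]]
contact_force: [0.2, 0.7, -0.7]
gripper_width: 0.0668
grasp_force: 0.0
```

Call:
{"name": "carry_out", "arguments": {"deltas": [[0,0,0,0,0,0],[0,0,0,0,0,0],[0,0,0,0,0,0],[0,0,0,0,0,0],[0,0,0,0,0,0],[0,0,0,0,0,0],[0,0,0,0,0,0]], "hand": 0.4, "force": 30}}

```text
time_s: 14.5
eef_pos: [0.5774, -0.1521, 0.0167]
eef_rot: [[-0.985, 0.171, 0.002], [0.171, 0.985, -0.001], [-0.002, -0.0, -1.0]]
contact_force: [-0.7, 0.7, 5.0]
gripper_width: 0.0493
grasp_force: 31.5
```

Call:
{"name": "carry_out", "arguments": {"deltas": [[0,0,-0.5,0,0,0],[0,0,-1.0,0,0,0],[0,0,-2,0,0,0],[0,0,-2.6,0,0,0],[0,0,-2.6,0,0,0],[0,0,-2.6,0,0,0],[0,0,-2.6,0,0,0],[0,0,-2.6,0,0,0],[0,0,-2.6,0,0,0],[0,0,-1.6,0,0,0],[0,0,-1.4,0,0,0],[0,0,0,0,0,0]]}}

```text
time_s: 15.5
eef_pos: [0.5782, -0.1524, 0.2411]
eef_rot: [[-0.985, 0.171, 0.006], [0.171, 0.985, -0.002], [-0.006, -0.001, -1.0]]
contact_force: [0.8, -0.1, -0.3]
gripper_width: 0.0489
grasp_force: 31.3
```

Call:
{"name": "carry_out", "arguments": {"deltas": [[0.1,0.7,0,0,0,0],[0.3,1.5,0,0,0,0],[0.4,2.2,0,0,0,0],[0.5,2.7,0,0,0,0],[0.5,2.7,0,0,0,0],[0.5,2.7,0,0,0,0],[0.5,2.7,0,0,0,0],[0.5,2.7,0,0,0,0],[0.5,2.7,0,0,0,0],[0.5,2.7,0,0,0,0],[0.5,2.7,0,0,0,0],[0.5,2.7,0,0,0,0]]}}

```text
time_s: 16.5
eef_pos: [0.5711, 0.1426, 0.2343]
eef_rot: [[-0.985, 0.17, -0.005], [0.17, 0.985, 0.0], [0.005, -0.001, -1.0]]
contact_force: [1.2, -0.1, -0.3]
gripper_width: 0.0494
grasp_force: 31.3
```

Call:
{"name": "carry_out", "arguments": {"deltas": [[0.6,2.7,0,0,0,0],[0.6,2.7,0,0,0,0],[0.6,2.7,0,0,0,0],[0.6,2.7,0,0,0,0],[0.5,2.2,0,0,0,0],[0.4,1.6,0,0,0,0],[0.2,1.0,0,0,0,0],[0,0,0,0,0,0],[0,0,0,0,0,0],[0,0,0,0,0,0]]}}

```text
time_s: 17.33
eef_pos: [0.5652, 0.2989, 0.2359]
eef_rot: [[-0.985, 0.172, -0.001], [0.172, 0.985, -0.001], [0.001, -0.001, -1.0]]
contact_force: [1.0, -0.3, -1.2]
gripper_width: 0.0497
grasp_force: 31.3
```

Run:
```python
from station import *
from h import *
o=get_obs();print(o['eef_pos'],delta(o,(.569,.310,.0178)),o['gripper_width'],o['contact_force'])
```

```text
[0.5651781  0.29894507 0.23594383] [-0.21  1.19 21.81] 0.049728163356156325 [ 1.03728453 -0.28300255 -1.22287521]
```

Call:
{"name": "carry_out", "arguments": {"deltas": [[-0.1,0.6,0,0,0,0],[-0.1,0.6,1,0,0,0],[0,0,2,0,0,0],[0,0,2.6,0,0,0],[0,0,2.6,0,0,0],[0,0,2.6,0,0,0],[0,0,2.6,0,0,0],[0,0,2.6,0,0,0],[0,0,2.0,0,0,0],[0,0,1.5,0,0,0],[0,0,0.8,0,0,0],[0,0,0,0,0,0]]}}

```text
time_s: 18.33
eef_pos: [0.5682, 0.3103, 0.0311]
eef_rot: [[-0.985, 0.172, -0.004], [0.172, 0.985, -0.002], [0.004, -0.002, -1.0]]
contact_force: [-0.6, 0.5, -1.5]
gripper_width: 0.049
grasp_force: 31.4
```

Call:
{"name": "carry_out", "arguments": {"deltas": [[0,0,0.3,0,0,0],[0,0,0.3,0,0,0],[0,0,0.2,0,0,0],[0,0,0,0,0,0],[0,0,0,0,0,0],[0,0,0,0,0,0]]}}

```text
time_s: 18.83
eef_pos: [0.5702, 0.3114, 0.0265]
eef_rot: [[-0.985, 0.171, 0.001], [0.171, 0.985, 0.0], [-0.001, 0.001, -1.0]]
contact_force: [0.4, -0.5, -0.9]
gripper_width: 0.0489
grasp_force: 31.4
```

Call:
{"name": "carry_out", "arguments": {"deltas": [[0,0,0.3,0,0,0],[0,0,0.2,0,0,0],[0,0,0.1,0,0,0],[0,0,0,0,0,0],[0,0,0,0,0,0]]}}

```text
time_s: 19.25
eef_pos: [0.5695, 0.3111, 0.0195]
eef_rot: [[-0.985, 0.171, -0.001], [0.171, 0.985, -0.0], [0.0, -0.0, -1.0]]
contact_force: [-0.3, 0.3, -0.4]
gripper_width: 0.0493
grasp_force: 31.4
```

Call:
{"name": "carry_out", "arguments": {"deltas": [[0,0,0.1,0,0,0],[0,0,0,0,0,0],[0,0,0,0,0,0]]}}

```text
time_s: 19.5
eef_pos: [0.5697, 0.3112, 0.0188]
eef_rot: [[-0.985, 0.171, -0.0], [0.171, 0.985, -0.0], [0.0, -0.0, -1.0]]
contact_force: [-0.2, -0.1, 0.1]
gripper_width: 0.0492
grasp_force: 31.4
```

Call:
{"name": "carry_out", "arguments": {"deltas": [[0,0,0.1,0,0,0],[0,0,0,0,0,0],[0,0,0,0,0,0]]}}

```text
time_s: 19.75
eef_pos: [0.5697, 0.3112, 0.0178]
eef_rot: [[-0.985, 0.171, -0.0], [0.171, 0.985, -0.0], [0.0, -0.0, -1.0]]
contact_force: [-0.1, -0.5, -1.6]
gripper_width: 0.0491
grasp_force: 31.4
```

Call:
{"name": "carry_out", "arguments": {"deltas": [[0,0,0.05,0,0,0],[0,0,0,0,0,0],[0,0,0,0,0,0]]}}

```text
time_s: 20.0
eef_pos: [0.5697, 0.3112, 0.0177]
eef_rot: [[-0.985, 0.171, -0.0], [0.171, 0.985, -0.0], [0.0, -0.0, -1.0]]
contact_force: [-1.1, -1.6, 2.8]
gripper_width: 0.0492
grasp_force: 31.4
```

Call:
{"name": "carry_out", "arguments": {"deltas": [[0,0,0,0,0,0],[0,0,0,0,0,0],[0,0,0,0,0,0],[0,0,0,0,0,0],[0,0,-1,0,0,0],[0,0,-2,0,0,0],[0,0,-3,0,0,0],[0,0,-3.5,0,0,0],[0,0,-3.5,0,0,0],[0,0,-3.5,0,0,0],[0,0,-3.5,0,0,0],[0,0,-3,0,0,0]], "hand": 0.78}}

```text
time_s: 21.0
eef_pos: [0.5702, 0.3114, 0.2513]
eef_rot: [[-0.985, 0.171, 0.003], [0.171, 0.985, 0.001], [-0.003, 0.002, -1.0]]
contact_force: [0.7, 0.0, 0.2]
gripper_width: 0.0669
grasp_force: 0.0
```

Call:
{"name": "carry_out", "arguments": {"deltas": [[0,0,-1,0,0,0],[0.2,-1.0,0,0,0,0],[0.4,-2.4,0,0,0,0],[0.5,-3,0,0,0,0],[0.5,-3,0,0,0,0],[0.5,-3,0,0,0,0],[0.5,-3,0,0,0,0],[0.5,-3,0,0,0,0],[0.5,-3,0,0,0,0],[0.5,-3,0,0,0,0],[0.5,-3,0,0,0,0],[0.3,-2.4,0,0,0,0]]}}

```text
time_s: 22.0
eef_pos: [0.4673, 0.0241, 0.2543]
eef_rot: [[-0.985, 0.172, -0.005], [0.172, 0.985, -0.0], [0.005, -0.001, -1.0]]
contact_force: [0.2, 0.5, -0.7]
gripper_width: 0.0666
grasp_force: 0.0
```

Call:
{"name": "carry_out", "arguments": {"deltas": [[0,-1.0,0,0,0,0],[0,0,0,0,-4,0],[0,0,0,0,-4,0],[0,0,0,0,-4,0],[0,0,0,0,-4,0],[0,0,0,0,-4,0],[0,0,0,0,0,0],[0,0,0,0,0,0],[0,0,0,0,0,0],[0,0,0,0,0,0]]}}

```text
time_s: 22.83
eef_pos: [0.4693, 0.0161, 0.2574]
eef_rot: [[-0.926, 0.171, 0.336], [0.161, 0.985, -0.058], [-0.341, 0.0, -0.94]]
contact_force: [0.4, 0.7, -0.4]
gripper_width: 0.0663
grasp_force: 0.0
```

Run:
```python
from station import *
from h import *
o=get_obs();c=camera('wrist');T=wristT(o,c);P=cloud(c,T)
print(o['eef_pos'],o['eef_rot'].round(4).tolist(),o['gripper_width'])
cv2.imwrite('pics/w3.png',c['img']);np.save('w3.npy',P);pickle.dump((o,c),open('w3.pkl','wb'))
c=camera('top');P=cloud(c);Z=P[...,2]
for p in((.457,.289),(.57,.311)):
    m=(Z>.042)&(Z<.058)&(abs(P[...,0]-p[0])<.04)&(abs(P[...,1]-p[1])<.04)
    q=P[m];print('jar',len(q),np.median(q[:,2]),cv2.minEnclosingCircle((q[:,:2]*1000).astype(np.float32)))
```

```text
[0.46931234 0.01610139 0.25742428] [[-0.9261, 0.1713, 0.3362], [0.161, 0.9852, -0.0583], [-0.3412, 0.0001, -0.94]] 0.06633415871971389
jar 338 0.05029958084128805 ((456.0596008300781, 287.322509765625), 25.235509872436523)
jar 327 0.05020347481014453 ((569.4893798828125, 308.3860168457031), 25.30544662475586)
```

View pics/w3.png

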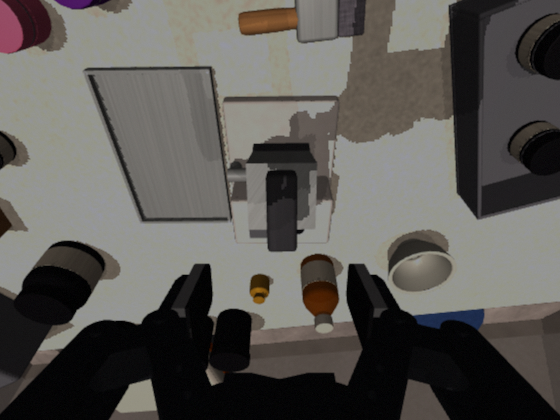

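Both jars stand upright in the tote. The wrist view shows the bar at (281,210), with the block's top face around it, lined up between the fingers. Next I'll measure the bar and block in tool axes.

Run:
```python
from h import *
o,c=pickle.load(open('w3.pkl','rb'));P=(np.load('w3.npy')-o['eef_pos'])@o['eef_rot']*1000
R=o['eef_rot']
def plane(q):
    n=np.linalg.svd(q-q.mean(0),full_matrices=False)[2][2];return n*np.sign(-n[2])
q=P[165:255,260:305].reshape(-1,3);zt=np.nanpercentile(q[:,2],5)
b=q[abs(q[:,2]-zt)<8];f=b[abs(b[:,2]-np.median(b[:,2]))<3]
print('bar top z',zt,np.median(f[:,2]),len(f),rect(f),'n',plane(f).round(3),'w',(R@plane(f)).round(3))
print(np.percentile(f,[2,98],axis=0).round(1).tolist())
q=P[162:230,246:318].reshape(-1,3);k=q[(q[:,2]>zt+45)&(q[:,2]<zt+75)]
k=k[abs(k[:,2]-np.median(k[:,2]))<4]
print('block top',len(k),np.median(k[:,2]),rect(k),'n',plane(k).round(3),np.percentile(k,[1,99],axis=0).round(1).tolist())
# base yaw
W=np.load('w3.npy');m=np.zeros(W.shape[:2],bool);m[90:250,220:342]=1
e=W[m&(abs(W[...,2]-.02)<.004)];print('base',rect(e))
```

```text
bar top z 88.1088769004497 89.12755773028829 2300 ((-222.220703125, 1663.5791015625), (23979.87109375, 63435.3125), 89.0830078125) n [ 0.023 -0.002 -1.   ] w [-0.357  0.06   0.932]
[[-30.0, -9.6, 87.6], [29.8, 13.2, 91.6]]
block top 2788 146.99121285255112 ((-3283.439453125, 1957.150390625), (66053.53125, 66316.109375), 89.41573333740234) n [ 0.003 -0.005 -1.   ] [[-35.7, -30.5, 145.4], [29.7, 34.5, 148.9]]
base ((523.8545532226562, 8.801673889160156), (130.16848754882812, 117.1142578125), 80.83547973632812)
```

Call:
{"name": "carry_out", "arguments": {"deltas": [[0,0.15,0,0,0,-0.7],[0,0,1,0,0,0],[0,0,1.5,0,0,0],[0,0,1.5,0,0,0],[0,0,1.5,0,0,0],[0,0,1.5,0,0,0],[0,0,1.0,0,0,0],[0,0,0,0,0,0],[0,0,0,0,0,0],[0,0,0,0,0,0],[0,0,0,0,0,0]], "hand": 0.62}}

```text
time_s: 23.85
eef_pos: [0.4966, 0.0129, 0.1833]
eef_rot: [[-0.927, 0.16, 0.339], [0.149, 0.987, -0.059], [-0.344, -0.004, -0.939]]
contact_force: [-0.6, -0.4, 0.8]
gripper_width: 0.0531
grasp_force: 0.0
```

Run:
```python
from station import *
from h import *
o0,_=pickle.load(open('w3.pkl','rb'));o=get_obs()
p=o0['eef_pos']+o0['eef_rot']@np.array([-.0005,.0017,.123])
print(o['eef_pos'],o['eef_rot'].round(4).tolist(),'to go',delta(o,p),o['gripper_width'])
c=camera('wrist');P=(cloud(c,wristT(o,c))-o['eef_pos'])@o['eef_rot']*1000
g=c['img'];cv2.imwrite('pics/w4.png',g)
q=P[(abs(P[...,0])<45)&(abs(P[...,1])<18)];zt=np.percentile(q[:,2],5)
q=q[(q[:,2]>-5)&(q[:,2]<80)];h=np.histogram(q[:,2],17);print(h[0],h[1].round())
```

```text
[0.49663239 0.0128956  0.18329593] [[-0.9272, 0.1598, 0.3389], [0.1487, 0.9871, -0.0587], [-0.3439, -0.0041, -0.939]] to go [0.01 0.02 4.39] 0.05312769646624002
[4337  318   94   86   86   42    0    0    0    0    0    0    0   99
 1083   83   57] [ 8. 12. 16. 20. 25. 29. 33. 37. 42. 46. 50. 54. 59. 63. 67. 71. 76. 80.]
```

View pics/w4.png

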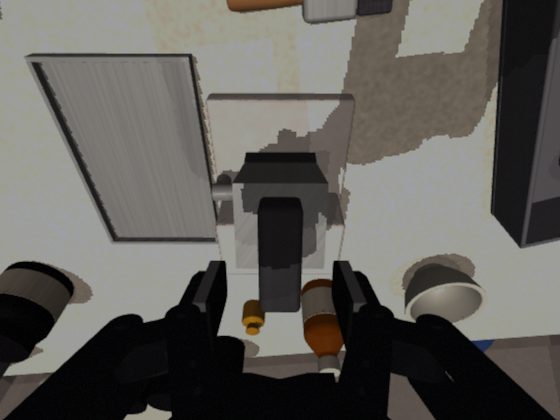

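The bar (centre column 280) sits centred between the fingertips (225 and 333). I'll advance 4.4 cm and close gently.

Call:
{"name": "carry_out", "arguments": {"deltas": [[0,0,0.7,0,0,0],[0,0,0.8,0,0,0],[0,0,0.8,0,0,0],[0,0,0.8,0,0,0],[0,0,0.7,0,0,0],[0,0,0.5,0,0,0],[0,0,0,0,0,0],[0,0,0,0,0,0],[0,0,0,0,0,0],[0,0,0,0,0,0]]}}

```text
time_s: 24.73
eef_pos: [0.5108, 0.0104, 0.1422]
eef_rot: [[-0.928, 0.16, 0.338], [0.149, 0.987, -0.059], [-0.343, -0.004, -0.939]]
contact_force: [-0.0, -0.3, -0.3]
gripper_width: 0.0528
grasp_force: 0.0
```

Run:
```python
from station import *
from h import *
o0,_=pickle.load(open('w3.pkl','rb'));o=get_obs()
p=o0['eef_pos']+o0['eef_rot']@np.array([-.0005,.0017,.123])
print(o['eef_pos'],'to go',delta(o,p),o['gripper_width'],o['contact_force'])
```

```text
[0.51076228 0.01039198 0.14221981] to go [-0.05  0.02  0.04] 0.05284594029002062 [-0.01539958 -0.26200444 -0.26072886]
```

Call:
{"name": "carry_out", "arguments": {"deltas": [[0,0,0,0,0,0],[0,0,0,0,0,0],[0,0,0,0,0,0],[0,0,0,0,0,0],[0,0,0,0,0,0],[0,0,0,0,0,0],[0,0,0,0,0,0],[0,0,0,0,0,0],[0,0,0,0,0,0],[0,0,0,0,0,0]], "hand": 0.1, "force": 40}}

```text
time_s: 25.57
eef_pos: [0.5108, 0.0106, 0.1423]
eef_rot: [[-0.928, 0.16, 0.338], [0.149, 0.987, -0.058], [-0.343, -0.004, -0.939]]
contact_force: [-3.6, 2.2, 4.6]
gripper_width: 0.0232
grasp_force: 39.7
```

Run:
```python
from station import *
from h import *
o=get_obs();pickle.dump(o,open('g.pkl','wb'));R=o['eef_rot']
print(o['eef_pos'],R.round(4).tolist(),o['gripper_width'],'F tool',(R.T@o['contact_force']).round(1),'M',(R.T@o['torque']).round(2))
```

```text
[0.51077276 0.01059504 0.14231024] [[-0.9276, 0.1598, 0.3377], [0.1489, 0.9871, -0.0583], [-0.3427, -0.0038, -0.9394]] 0.023168219437747526 F tool [ 2.1  1.6 -5.6] M [-0.46  0.39  0.05]
```

Call:
{"name": "carry_out", "arguments": {"deltas": [[0,0,-0.1,0,0,0],[0,0,-0.2,0,0,0],[0,0,-0.2,0,0,0],[0,0,-0.2,0,0,0],[0,0,-0.2,0,0,0],[0,0,-0.1,0,0,0],[0,0,0,0,0,0],[0,0,0,0,0,0]]}}

```text
time_s: 26.23
eef_pos: [0.507, 0.011, 0.1513]
eef_rot: [[-0.928, 0.16, 0.337], [0.149, 0.987, -0.059], [-0.342, -0.004, -0.94]]
contact_force: [2.0, 0.4, -2.3]
gripper_width: 0.0232
grasp_force: 39.8
```

```bash
cat > g.py <<'E'
from station import *
from h import *
g=pickle.load(open('g.pkl','rb'));o=get_obs();R=o['eef_rot']
print('moved mm (grip frame)',(g['eef_rot'].T@(o['eef_pos']-g['eef_pos'])*1000).round(2),R.round(4)[:,2],o['gripper_width'],'F tool',(R.T@o['contact_force']).round(1),'M',(R.T@o['torque']).round(2))
E
python3 g.py
```

```text
moved mm (grip frame) [ 0.45 -0.27 -9.74] [ 0.337  -0.0587 -0.9397] 0.023212988446251807 F tool [-1.   0.7  2.8] M [-0.24 -0.22 -0.06]
```

Call:
{"name": "carry_out", "arguments": {"deltas": [[0,0,-0.15,0,0,0],[0,0,-0.25,0,0,0],[0,0,-0.25,0,0,0],[0,0,-0.25,0,0,0],[0,0,-0.25,0,0,0],[0,0,-0.25,0,0,0],[0,0,-0.25,0,0,0],[0,0,-0.15,0,0,0],[0,0,0,0,0,0],[0,0,0,0,0,0]]}}

```text
time_s: 27.07
eef_pos: [0.5007, 0.0121, 0.1681]
eef_rot: [[-0.928, 0.16, 0.336], [0.149, 0.987, -0.059], [-0.341, -0.004, -0.94]]
contact_force: [0.9, -0.0, -1.9]
gripper_width: 0.0231
grasp_force: 39.9
```

```bash
python3 g.py
```

```text
moved mm (grip frame) [  0.74  -0.26 -27.75] [ 0.3364 -0.0586 -0.9399] 0.023133975904545377 F tool [-0.2  0.1  2.1] M [-0.15 -0.   -0.01]
```

Call:
{"name": "carry_out", "arguments": {"deltas": [[0,0,-0.15,0,0,0],[0,0,-0.25,0,0,0],[0,0,-0.25,0,0,0],[0,0,-0.25,0,0,0],[0,0,-0.15,0,0,0],[0,0,0,0,0,0],[0,0,0,0,0,0],[0,0,0,0,0,0]]}}

```text
time_s: 27.73
eef_pos: [0.4971, 0.0127, 0.1778]
eef_rot: [[-0.928, 0.16, 0.336], [0.149, 0.987, -0.059], [-0.341, -0.004, -0.94]]
contact_force: [0.9, 0.2, -2.5]
gripper_width: 0.0233
grasp_force: 39.8
```

```bash
python3 g.py
python3 - <<'E'
from station import *
from h import *
c=camera('side');pickle.dump(c,open('s.pkl','wb'))
o=get_obs();w=camera('wrist');pickle.dump((o,w),open('w5.pkl','wb'))
a=cv2.resize(c['img'][160:270,200:320],(440,403),interpolation=2);b=cv2.resize(w['img'][120:330,180:380],(384,403),interpolation=2)
cv2.imwrite('pics/e.png',np.hstack([a,b])[:,:800])
E
```

```text
moved mm (grip frame) [  0.8   -0.27 -38.04] [ 0.3363 -0.0586 -0.9399] 0.023298613191059976 F tool [0.1 0.3 2.6] M [-0.06  0.24 -0.02]
```

View pics/e.png

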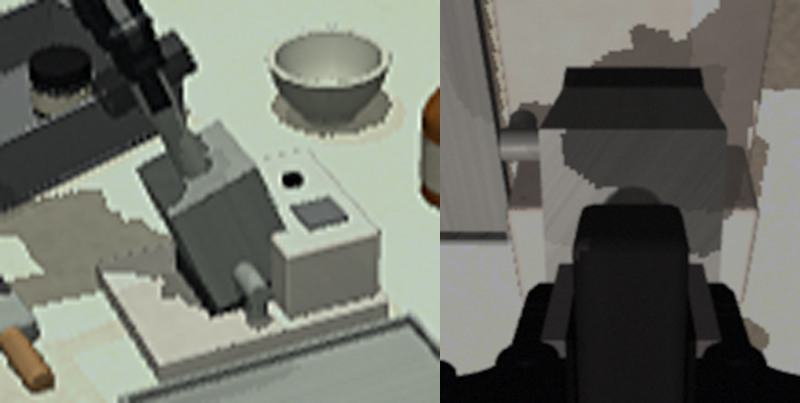

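The side crop shows the shaft well out of the mouth, with the bar held in the fingers and no dark ring visible yet. I'll measure how far the bar stands above the block face.

Run:
```python
from h import *
o,c=pickle.load(open('w5.pkl','rb'));P=(cloud(c,wristT(o,c))-o['eef_pos'])@o['eef_rot']*1000
b=P[240:310,258:298].reshape(-1,3);print('bar top',np.nanmedian(b[:,2]))
k=np.r_[P[190:215,240:265].reshape(-1,3),P[190:215,300:318].reshape(-1,3)];print('block',np.nanpercentile(k[:,2],[10,50,90]))
s=pickle.load(open('s.pkl','rb'));S=cloud(s);W=(S-o['eef_pos'])@o['eef_rot']*1000
# sleeve along the shaft in side view: grey vs height
r=W[...,:2];m=(abs(W[...,0])<11)&(abs(W[...,1])<13)&(W[...,2]>0)&(W[...,2]<75)
g=s['img'].mean(2)
for z in range(0,75,3):
    mm=m&(W[...,2]>=z)&(W[...,2]<z+3)
    if mm.sum():print(z,mm.sum(),g[mm].mean().round(),g[mm].min().round(),end=' | ')
```

```text
bar top -32.96090715414346
block [61.80716727 62.62847056 63.41568424]
3 1 70.0 70.0 | 6 7 73.0 68.0 | 9 8 66.0 56.0 | 12 6 76.0 66.0 | 15 10 70.0 44.0 | 18 7 70.0 60.0 | 21 9 68.0 52.0 | 24 7 86.0 55.0 | 27 8 87.0 61.0 | 30 8 74.0 51.0 | 33 10 79.0 65.0 | 36 5 72.0 57.0 | 39 8 81.0 63.0 | 42 11 80.0 60.0 | 45 4 73.0 57.0 | 48 6 78.0 62.0 | 51 8 79.0 61.0 | 54 7 73.0 61.0 | 57 12 89.0 71.0 | 60 15 95.0 65.0 | 63 6 95.0 71.0 |
```

Call:
{"name": "carry_out", "arguments": {"deltas": [[0,0,-0.1,0,0,0],[0,0,-0.1,0,0,0],[0,0,0,0,0,0],[0,0,0,0,0,0],[0,0,0,0,0,0],[0,0,0,0,0,0],[0,0,0,0,0,0],[0,0,0,0,0,0]]}}

```text
time_s: 28.5
eef_pos: [0.4966, 0.0128, 0.1796]
eef_rot: [[-0.928, 0.16, 0.336], [0.149, 0.987, -0.059], [-0.341, -0.004, -0.94]]
contact_force: [-0.7, 1.0, -3.1]
gripper_width: 0.0237
grasp_force: 39.7
```

```bash
python3 g.py
python3 - <<'E'
from station import *
from h import *
zs=[]
for i in range(3):
    o=get_obs();c=camera('wrist');P=(cloud(c,wristT(o,c))-o['eef_pos'])@o['eef_rot']*1000
    k=np.r_[P[190:215,240:265].reshape(-1,3),P[190:215,300:318].reshape(-1,3)]
    zs.append(np.nanmedian(k[:,2])-np.nanmedian(P[240:310,258:298,2]))
print(np.round(zs,1))
c=camera('side');cv2.imwrite('pics/e2.png',cv2.resize(c['img'][165:215,225:275],(600,600),interpolation=2))
E
```

```text
moved mm (grip frame) [  0.73  -0.25 -39.95] [ 0.3364 -0.0586 -0.9399] 0.023650365509320675 F tool [1.8 0.9 2.6] M [ 0.02  0.39 -0.  ]
[97.5 97.5 97.5]
```

View pics/e2.png

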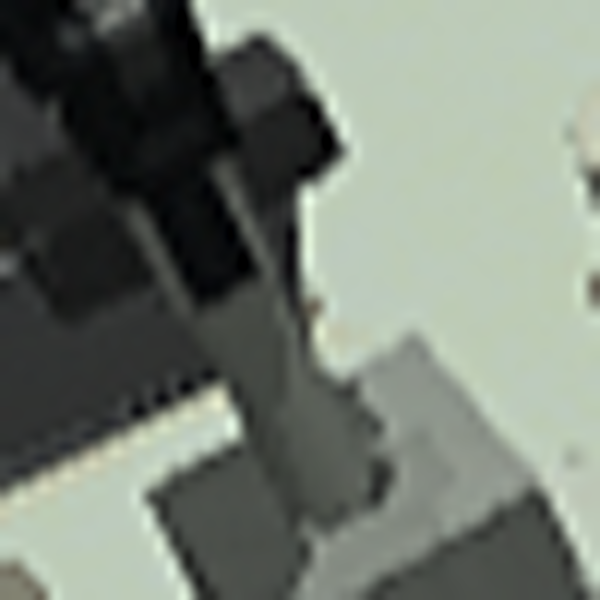

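The crop shows the shaft running straight into the mouth near (340,510), with the ring only just at the rim. The travel is 39.95 mm by pose, and the camera gives 39.5 mm. The side loads are small, so I'm handing in.

```bash
python3 -c "
from station import *
print(hand_in())"
```

```text
the job is handed in; nothing more can be done
None
```

Both jars stand upright in the tote, and the plunger is held drawn about 40 mm out along its bore with the ring level with the mouth; the job was handed in at about 29 s, and no verdict was returned.

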